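# Seat the rail in the clamping jig and reset the station with the two-button pair

### The arm

A 6-joint arm with a two-finger parallel gripper is mounted at the origin on the work surface. World frame = base frame: x ahead of the robot, y to its left, z up, the work surface at z = 0. Lengths are in m, angles in rad, forces in N, time in s.
With the tool pointing down it reaches from about 0.225 to 0.725 m from the base axis. Payload 3.1 kg.
Tool frame: the origin (TCP) lies midway between the tips of the shut fingers; the grasp point (between the pads) lies arm.tcp_to_grasp behind it (arm.tcp_to_grasp is the distance from the TCP to the grasp point, in m); x points along the fingers, z is the direction in which the jaws open and shut, and the axes are right-handed (so a half turn about x gives the same grasp; the last joint's range is limited). The gripper opens to 85 mm and grips with 20 to 120 N. Pads are 22 mm wide; open, the fingers measure 114 mm over their backs; the gripper's body (76 mm by 85 mm) begins 54 mm behind the grasp point. The pads swing forward as they close: fully open they stand 13 mm farther back than shut.
Start: joints at [1.056, 0.048, 0.099, 1.622, 0, 1.443], TCP at [0.198, 0.486, 0.231] pointing down, gripper open.
Joint ranges: [-2.91, 2.91], [-0.99, 1.94], [-1.21, 1.42], [-2.12, 2.29], [-1.49, 1.47], [-3.14, 3.14]. Speed limits (rad/s): [2.79, 2.79, 3.14, 3.14, 3.14, 3.14].

### API

Orientations are given as a unit quaternion [w, x, y, z].
In Python, from bench import arm gives the robot as it stands.
- The arm moves only by the tool apply_moves, never from a script. Its argument "targets" is one flat list of numbers, 5 for each row, row after row: the closure, from 0 (fully open) to 1 (shut), then the shift along the tool's x, y, z in mm, then the turn about the tool's x in degrees. A call has 1 to 10 rows; each row is the pose to reach, as a shift and turn from the pose measured when the call began, along the tool's axes at that moment; what a row does not reach only later rows make up. A row lasts 1/10 s, in which the tool goes at most 50 mm and 8.59 degrees, less where a joint would pass 70% of its speed; a pose out of reach is approached as far as the arm can. A call with a gripper value outside its range is refused whole. The fingers move at their own pace and stop on an object; "squeeze" is the grip in N (left out, the last holds). Time passes only in rows, so rows that repeat a pose let the fingers close. It gives the time, the measured TCP pose, the force and the opening at its end, in the units of the state.
- arm.read_state(): the state, without advancing time (a new reading comes with each control period).
- arm.read_camera(name): name is "side" or "top" or "wrist"; returns the picture (480x640x3 uint8, red, green, blue); there is no depth.
- arm.camera_model(name): a dict with "fx", "fy", "cx", "cy" (pixels), "R" (3x3) and "t" (3): a world point X has camera coordinates R X + t. Camera axes: x right, y down, z forward; pixel columns grow to the right and rows downward; lengths in m; the calibration is good to about 2 mm. The wrist camera is an equidistant fisheye: a pixel r from the principal point sees the ray r / f radians off the axis. A picture is of the moment at which its call begins: read the wrist's pose just before it. camera_model takes no time and is no camera call; for the wrist camera it gives the pose at the moment of the call.
- arm.close_job(): hands the job in, once; it reports no verdict.
Trained networks look in the newest picture that a camera, given by its name, has taken for a name from the list of things; names that differ only in an ending like _2 or _b are one class to them, and where a whole thing is asked for, a point or a joint stands for the part that bears it (a point fixed in the world has none). Each returns a list of dicts, best first, with "score" (0 to 1); they miss things now and then, are a little off and sometimes report something else, mostly with a low value. They report only what shows in the picture. A call takes as long as a camera call.
- arm.spot_in(camera, target): "at" ([x, y, z] in m, in the coordinates of the camera as it stood for that picture, good to about 4 mm: the middle of the surface that is visible of it).
- arm.masks_of(camera, target): "pixels" (480x640 bool, what is visible of it).
- arm.mark_of(camera, target): "at" ([x, y, z] in m, in the coordinates of the camera as it stood for that picture, good to about 4 mm: a listed point, or the origin of a listed thing).
The state is a dict: "t": time; "joints": joint angles; "qvel": joint speeds; "joint_torque": joint torques, N m; "tcp_pos": TCP position; "ee_rot": TCP orientation; "force": force on the tool from outside, world axes, zero at the start; "ft_torque": the same for the moment, N m; "opening": finger opening in m.
Only numpy, scipy, OpenCV 4.12 (cv2) and the standard library are available. Lean on these libraries where they do the work, as an engineer would, in place of code of your own. Each camera call takes 0.05 s, during which the arm holds its last target. There are 200 camera calls.

### The job

The clamping station has tripped because the pine rail is not seated: without picking it up, push the rail along its trough with the fingertips until it is fully home against the red end stop. Then reset the station: press the two green buttons together, one fingertip on each, hold both right down for at least two seconds, and let them both come up again. Never push one green button in without the other, leave the red stop button and the other things on the bench alone, and finish with the hand clear.

Things in the scene. Friction and masses are not known exactly. Their poses are not given: they have to be found in the camera images.
- jig: Fixed jig: plywood board 320 x 120 x 12 mm on the bench; origin under its centre, z up. x runs along the trough, away from the robot (within 20 degrees), to a red stop (90 wide, top at 62 mm) with its face at x = +120 mm; a clamp head behind it (x = 117 to 208) is 94 mm tall. Trough walls, 46 mm apart inside, rise to 24 mm above the bench.
- rail_mid (a point): Centre of the loose pine rail: 120 mm long (x, along the trough), 42 wide, 45 tall, about 120 g, sliding easily. It lies on the jig board in the trough: centre 34.5 mm above the bench, top 57 mm. A dark mark is on its near end. Fully home its centre is at x = +60 mm in the jig frame; at the start it is 45 to 105 mm short of that.
- panel: Fixed grey control box, 150 (x) x 190 (y) x 55 mm tall, left or right of the jig; origin under its centre on the bench, z up, x away from the robot within 30 degrees. Two green reset buttons on top at x = -30 mm, y = +32 and -32 mm; the red stop button at x = +45 mm, y = 0.
- reset_l_top (a point): Centre of the top face of the left (+y) green button: a round cap 34 mm across in a black collar 50 mm across. Unpressed its top is 79 mm above the bench and 12 mm above the collar. It moves with the button. The two green buttons are 64 mm apart centre to centre.
- reset_r_top (a point): The same for the right (-y) green button.
- reset_l (a joint): Travel of the left green button, pressed straight down against a spring: 0 m up, 0.008 m fully down; about 2 N starts it and 6 N holds it fully down. It springs back when released.
- reset_r (a joint): The same for the right green button.
- stop_top (a point): Centre of the top of the red stop button, not to be pressed: 32 mm across in a yellow collar 48 mm across, top 77 mm above the bench.
- stop (a joint): Travel of the red stop button: 0 m up, 0.006 m down. Leave at 0.
- chisel: Bystander: loose chisel lying along its x axis, wooden handle (26 mm thick, from x = -120 mm to 0), steel blade from 0 to +120 mm; origin at the handle's front end, at bench height.
- offcut: Bystander: loose pine offcut 75 x 45 x 30 mm; origin under its centre.
- glue: Bystander: white glue bottle with an orange cap, 60 mm across, 170 mm tall; origin under its centre.
- mallet: Bystander: loose wooden mallet lying down, 335 mm long, head 75 x 120 x 70 mm centred at x = +130 mm, handle towards -x; origin at bench height.
- dowel_cup: Bystander: blue cup 80 mm across, 90 mm tall; origin under its centre.
- try_square: Bystander: loose try square, dark wooden stock 110 x 22 x 18 mm centred at x = +50 mm, steel blade 25 mm wide reaching to y = +210 mm; origin at bench height.
- offcut_long: Bystander: loose pine offcut 160 x 50 x 35 mm; origin under its centre.

How it is judged:
On the way, in this order (a step that is already met when the one before it is completed fails the run):
1. the rail is pushed home against the red stop and lies still (x of rail_mid in the frame of jig above 0.057 m and y of rail_mid in the frame of jig between -0.006 and 0.006 m and z of rail_mid in the frame of jig below 0.038 m and angle between the x axis of rail_mid and the x axis of jig, either way round below 0.08 rad and angle between rail_mid's own z axis and vertical below 0.05 rad and linear speed of rail below 0.02 m/s), for 0.2 s.
2. both green buttons are held down together by the fingertips for two seconds, the rail still home (value of joint each of reset_l, reset_r above 0.0055 m and contact force between the fingers and reset_l above 0.5 N and contact force between the fingers and reset_r above 0.5 N and x of rail_mid in the frame of jig above 0.057 m and y of rail_mid in the frame of jig between -0.006 and 0.006 m and z of rail_mid in the frame of jig below 0.038 m and angle between the x axis of rail_mid and the x axis of jig, either way round below 0.08 rad and angle between rail_mid's own z axis and vertical below 0.05 rad), for 2 s.
At the end, for the whole second after the job is handed in: The rail lies still and flat within 3 mm of the red stop; both green buttons were then held down together by the fingertips for 2 s (each over 5.5 of its 8 mm) and are up again (within 1.5 mm), as is the red button; other things within 20 mm of their places (all of step 1 and value of joint each of reset_l, reset_r, stop below 0.0015 m); the robot touches nothing.
It fails at once if the rail is lifted out of its trough (more than 15 mm) or tipped up (height (world z) of rail_mid above 0.05 m or angle between rail_mid's own z axis and vertical above 0.35 rad).
It fails at once if one green button is pushed down while the other is still up ((value of joint reset_l above 0.0055 m and value of joint reset_r below 0.001 m) or (value of joint reset_r above 0.0055 m and value of joint reset_l below 0.001 m)).
It fails at once if the red stop button is pressed (value of joint stop above 0.002 m).
It fails at once if another thing on the bench is disturbed (moved more than 20 mm) (distance of any of chisel, offcut, glue, mallet, dowel_cup, try_square, offcut_long from where it was at the start of the episode above 0.02 m).
It also fails if it takes over 64 s, if anything falls off the work surface, if the arm or the gripper's body presses on something with over 40 N, if the wrist force passes 120 N, or if a joint passes its speed limit or range.

## Working session

There is one attempt and no reset: what is moved stays moved. The work goes in short steps, Python scripts to look and compute and a tool call to move; the robot and the scene stay as the last step left them, time stands still between calls to the robot, and variables do not carry over. Pictures are saved under pics/ and viewed, about 8 in all and at most 12, crops included, and the job is handed in when it is done.

Besides the shell and the picture viewer there is one more tool, called after "Call:" by a JSON object that holds its "op" and its "data", one argument or row to a line. apply_moves: Moves the arm, as the interface text tells. Its arguments: {"type":"object","properties":{"targets":{"type":"array","items":{"type":"number"}},"squeeze":{"type":"number"}},"required":["targets"]}

```bash
mkdir -p pics; ls; cat > h.py <<'E'
from bench import arm
import numpy as np, cv2
from scipy.spatial.transform import Rotation as Ro
def W(cam,p):
    m=arm.camera_model(cam); return np.array(m["R"]).T@(np.array(p)-np.array(m["t"]))
def save(cam,n):
    im=arm.read_camera(cam); cv2.imwrite(f"pics/{n}.png",im[...,::-1]); return im
def rot(): 
    s=arm.read_state(); q=s["ee_rot"]; return np.array(s["tcp_pos"]),Ro.from_quat([q[1],q[2],q[3],q[0]]).as_matrix()
def shift(p):
    t,R=rot(); return (R.T@(np.array(p)-t)*1000).round(1)
E
python3 - <<'E'
from h import *
a=save("top","t0");b=save("side","s0")
print(arm.tcp_to_grasp); t,R=rot(); print(t,R.round(3),arm.read_state()["t"])
for c in("top","side"):
  for n in("jig","rail_mid","panel","reset_l_top","reset_r_top","stop_top"):
    for d in arm.mark_of(c,n)[:2]: print(c,n,round(d["score"],2),W(c,d["at"]).round(4))
E
```

```text
pics
0.0187
[0.19776399 0.48573473 0.23022342] [[-0.001 -0.926  0.377]
 [-0.002  0.377  0.926]
 [-1.     0.    -0.002]] 0.1
top jig 0.73 [ 5.982e-01 -2.482e-01  2.000e-04]
top rail_mid 0.73 [ 0.5844 -0.2402  0.0365]
top panel 0.72 [0.5967 0.2089 0.0006]
top reset_l_top 0.57 [0.5671 0.2416 0.0818]
top reset_l_top 0.47 [0.6418 0.2021 0.0785]
top reset_r_top 0.5 [0.5612 0.1807 0.0774]
top stop_top 0.4 [0.6398 0.2062 0.0794]
side jig 0.87 [ 0.5975 -0.243  -0.0026]
side rail_mid 0.87 [ 0.5834 -0.2453  0.0307]
side panel 0.81 [0.5959 0.2102 0.0025]
side reset_l_top 0.6 [0.5682 0.2483 0.0807]
side reset_r_top 0.52 [0.5628 0.1843 0.0828]
side stop_top 0.69 [0.6422 0.2017 0.0785]
```

View pics/t0.png

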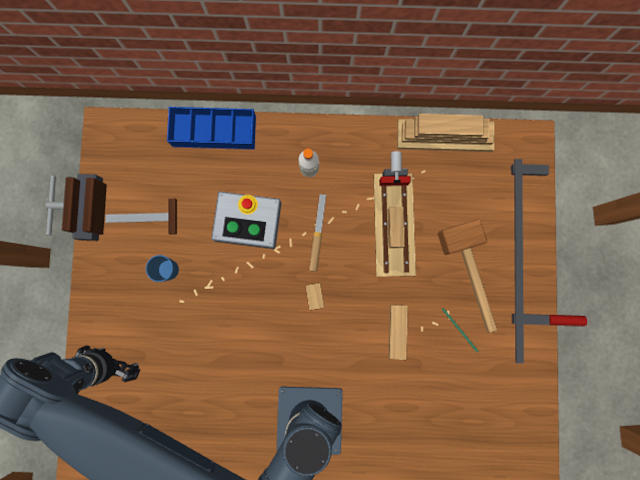

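View pics/s0.png

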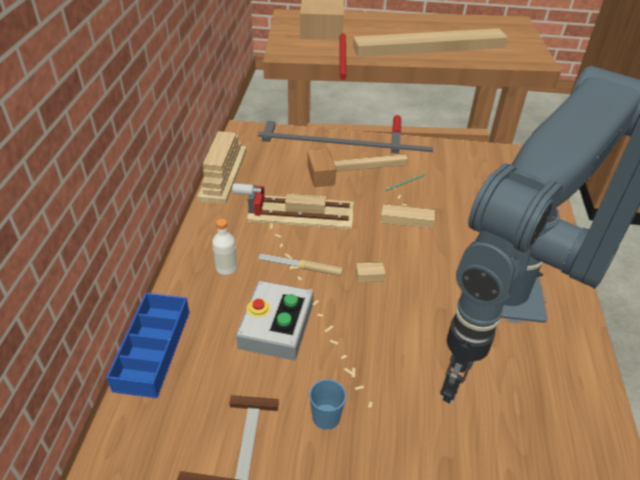

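The top picture shows the jig at about (395,225), its rail at (397,227), and the red stop at (395,180). The panel is at (247,220), with green buttons at (232,228) and (254,230) and the red one at (247,203). The side view agrees. I'll go above the rail's near end.

```bash
python3 - <<'E'
from h import *
for c in("top",):
  arm.read_camera(c)
  m=arm.masks_of(c,"jig")[0]["pixels"].astype(np.uint8)
  pts=np.argwhere(m)[:,::-1].astype(np.float32)
  cm=arm.camera_model(c); Rm=np.array(cm["R"]);t=np.array(cm["t"])
  rays=np.c_[(pts[:,0]-cm["cx"])/cm["fx"],(pts[:,1]-cm["cy"])/cm["fy"],np.ones(len(pts))]@Rm
  C=-Rm.T@t; k=(0.012-C[2])/rays[:,2]; P=C+rays*k[:,None]
  print(cv2.minAreaRect(P[:,:2].astype(np.float32)))
print(shift([0.45,-0.245,0.2]))
E
```

```text
((0.6294149160385132, -0.23969215154647827), (0.3912842869758606, 0.12249858677387238), 2.583502769470215)
[  31.3 -509.2 -582.2]
```

Call:
{"op": "apply_moves", "data": {
  "targets": [1,0,-32,-36,-6,1,0,-64,-73,-12,1,0,-96,-109,-18,1,0,-127,-146,-24,1,0,-159,-182,-24,1,0,-191,-218,-24,1,0,-223,-255,-24,1,0,-255,-291,-24,1,0,-286,-327,-24,1,0,-318,-364,-24]
}}

```text
t: 1.8
tcp_pos: [0.3556, 0.0273, 0.2318]
ee_rot: [-0.492, 0.508, -0.491, -0.508]
force: [1.9, 0.6, 1.2]
opening: 0.0002
```

```bash
python3 - <<'E'
from h import *
t,R=rot();print(t,R.round(3),arm.read_state()["opening"],shift([0.45,-0.245,0.2]))
E
```

```text
[0.35557048 0.02729349 0.23175539] [[ 0.002 -0.999 -0.032]
 [ 0.    -0.032  0.999]
 [-1.    -0.002  0.   ]] 0.00017400227769139904 [  31.9  -85.6 -275.2]
```

Call:
{"op": "apply_moves", "data": {
  "targets": [1,5,-14,-46,0,1,10,-28,-92,0,1,15,-42,-138,0,1,20,-57,-184,0,1,26,-71,-230,0,1,32,-86,-275,0,1,32,-86,-275,0,1,32,-86,-275,0]
}}

```text
t: 2.6
tcp_pos: [0.45, -0.2454, 0.1987]
ee_rot: [0.493, -0.507, 0.492, 0.508]
force: [0.1, 1.0, 0.5]
opening: 0.0001
```

```bash
python3 - <<'E'
from h import *
t,R=rot();print(t,R.round(3))
save("wrist","w0")
for n in("jig","rail_mid"):
    for d in arm.mark_of("wrist",n)[:2]: print(n,round(d["score"],2),W("wrist",d["at"]).round(4))
m=arm.camera_model("wrist");print({k:np.round(v,3).tolist() for k,v in m.items()})
E
```

```text
[ 0.4499602  -0.24537479  0.19872307] [[-0.    -1.    -0.03 ]
 [ 0.002 -0.03   1.   ]
 [-1.     0.     0.002]]
{'fx': 371.648, 'fy': 371.648, 'cx': 317.621, 'cy': 245.061, 'R': [[-0.033, 0.999, 0.0], [0.963, 0.032, 0.269], [0.268, 0.009, -0.963]], 't': [0.258, -0.453, 0.231]}
```

View pics/w0.png

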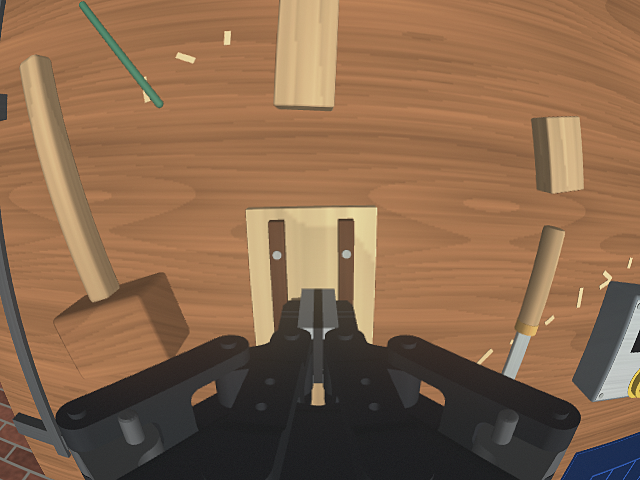

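The wrist picture looks back toward the robot. The board's near corners are at (246,208) and (377,207), wall screws at (277,255) and (346,254), and the closed fingertips at about (318,300), nearly centred on the trough.

```bash
cat >> h.py <<'E'
def pix(u,v,z):
    m=arm.camera_model("wrist");R=np.array(m["R"]);C=-R.T@np.array(m["t"])
    d=np.array([u-m["cx"],v-m["cy"]])/m["fx"];r=np.hypot(*d)
    ray=R.T@np.array([*(d/r*np.sin(r)),np.cos(r)]); return (C+ray*(z-C[2])/ray[2]).round(4)
E
python3 - <<'E'
from h import *
for p in[(246,208,.012),(377,207,.012),(257,340,.012),(372,340,.012),(277,255,.024),(346.5,254,.024),(286,220,.024),(338,220,.024)]: print(p,pix(*p))
E
```

```text
(246, 208, 0.012) [ 0.4418 -0.3092  0.012 ]
(377, 207, 0.012) [ 0.4371 -0.1896  0.012 ]
(257, 340, 0.012) [ 0.5786 -0.3017  0.012 ]
(372, 340, 0.012) [ 0.5746 -0.1832  0.012 ]
(277, 255, 0.024) [ 0.4821 -0.279   0.024 ]
(346.5, 254, 0.024) [ 0.4791 -0.2164  0.024 ]
(286, 220, 0.024) [ 0.4496 -0.2712  0.024 ]
(338, 220, 0.024) [ 0.4481 -0.2255  0.024 ]
```

```bash
python3 - <<'E'
from h import *
print(shift([0.484,-0.2475,0.10]),shift([0.484,-0.2475,0.030]))
E
```

```text
[100.7 -33.2  -4.8] [170.7 -33.1  -4.8]
```

Call:
{"op": "apply_moves", "data": {
  "targets": [1,45,-17,-2,-1,1,90,-33,-4,-1,1,125,-33,-4,-1,1,150,-33,-4,-1,1,170,-33,-4,-1,1,170,-33,-4,-1,1,170,-33,-4,-1]
}}

```text
t: 3.45
tcp_pos: [0.4841, -0.2459, 0.0317]
ee_rot: [-0.487, 0.514, -0.486, -0.512]
force: [-0.3, -1.0, 0.3]
opening: 0.0002
```

```bash
python3 - <<'E'
from h import *
t,R=rot();print(t,R.round(3),arm.read_state()["force"])
print(shift([0.578,-0.2433,0.030]))
E
```

```text
[ 0.48410985 -0.24587612  0.03168228] [[ 0.003 -0.999 -0.052]
 [-0.    -0.052  0.999]
 [-1.    -0.003 -0.001]] [-0.29333759 -1.04264766  0.2717876 ]
[  2.  -93.9  -2.3]
```

Call:
{"op": "apply_moves", "data": {
  "targets": [1,2,-10,-2,0,1,2,-20,-2,0,1,2,-29,-2,0,1,2,-39,-2,0,1,2,-49,-2,0,1,2,-58,-2,0,1,2,-67,-2,0,1,2,-76,-2,0,1,2,-85,-2,0,1,2,-92,-2,0]
}}

```text
t: 4.45
tcp_pos: [0.5769, -0.2429, 0.0298]
ee_rot: [-0.488, 0.514, -0.486, -0.512]
force: [-1.2, 0.3, -0.0]
opening: 0.0
```

Call:
{"op": "apply_moves", "data": {
  "targets": [1,0,-1,0,0,1,0,-3,0,0,1,0,-4,0,0,1,0,-5,0,0,1,0,-5,0,0]
}}

```text
t: 4.95
tcp_pos: [0.5819, -0.2426, 0.0298]
ee_rot: [-0.488, 0.514, -0.486, -0.512]
force: [-0.2, -0.2, -0.4]
opening: -0.0002
```

Call:
{"op": "apply_moves", "data": {
  "targets": [1,0,-1,0,0,1,0,-2,0,0,1,0,-3,0,0,1,0,-4,0,0]
}}

```text
t: 5.35
tcp_pos: [0.586, -0.2424, 0.0298]
ee_rot: [-0.488, 0.514, -0.486, -0.512]
force: [0.0, -0.7, -1.0]
opening: 0.0001
```

Call:
{"op": "apply_moves", "data": {
  "targets": [1,0,-1,0,0,1,0,-2,0,0,1,0,-2,0,0]
}}

```text
t: 5.65
tcp_pos: [0.5873, -0.2424, 0.0298]
ee_rot: [-0.487, 0.513, -0.486, -0.512]
force: [-2.5, -0.8, 2.1]
opening: -0.0002
```

Call:
{"op": "apply_moves", "data": {
  "targets": [1,0,-1,0,0,1,0,-2,0,0,1,0,-2,0,0]
}}

```text
t: 5.95
tcp_pos: [0.5873, -0.2423, 0.0298]
ee_rot: [0.486, -0.512, 0.488, 0.513]
force: [-6.6, -0.2, 4.1]
opening: 0.0001
```

Call:
{"op": "apply_moves", "data": {
  "targets": [1,0,-2,0,0,1,0,-3,0,0,1,0,-3,0,0]
}}

```text
t: 6.25
tcp_pos: [0.5872, -0.2423, 0.0298]
ee_rot: [0.485, -0.51, 0.49, 0.515]
force: [-9.0, 0.7, 5.4]
opening: -0.0001
```

Call:
{"op": "apply_moves", "data": {
  "targets": [1,0,5,0,0,1,0,25,0,0,1,0,50,0,0,1,-45,70,0,0,1,-90,70,0,0,1,-135,70,0,0,1,-170,70,0,0,1,-170,70,0,0]
}}

```text
t: 7.05
tcp_pos: [0.5228, -0.2477, 0.2084]
ee_rot: [-0.486, 0.516, -0.488, -0.509]
force: [0.5, -0.3, -0.5]
opening: 0.0
```

```bash
python3 - <<'E'
from h import *
t,R=rot();print(t,R.round(3))
a=save("top","t1");b=save("side","s1")
for c in("top","side"):
  for n in("jig","rail_mid"):
    for d in arm.mark_of(c,n)[:1]: print(c,n,round(d["score"],2),W(c,d["at"]).round(4))
v=np.hstack([cv2.resize(a[140:300,340:460],None,fx=3.3,fy=3.3),cv2.resize(b[160:240,230:370],None,fx=2.8,fy=6.6)])
v=v[:, :800]; cv2.imwrite("pics/c1.png",v[...,::-1])
print(shift([0.47,0.215,0.2]))
E
```

```text
[ 0.52275685 -0.24773757  0.20838717] [[ 0.005 -0.999 -0.051]
 [-0.008 -0.051  0.999]
 [-1.    -0.004 -0.008]]
top jig 0.62 [ 0.5998 -0.2471  0.0007]
top rail_mid 0.71 [ 0.6592 -0.2354  0.0359]
side jig 0.97 [ 0.596  -0.2421 -0.0018]
[ -0.6  24.7 462. ]
```

View pics/c1.png

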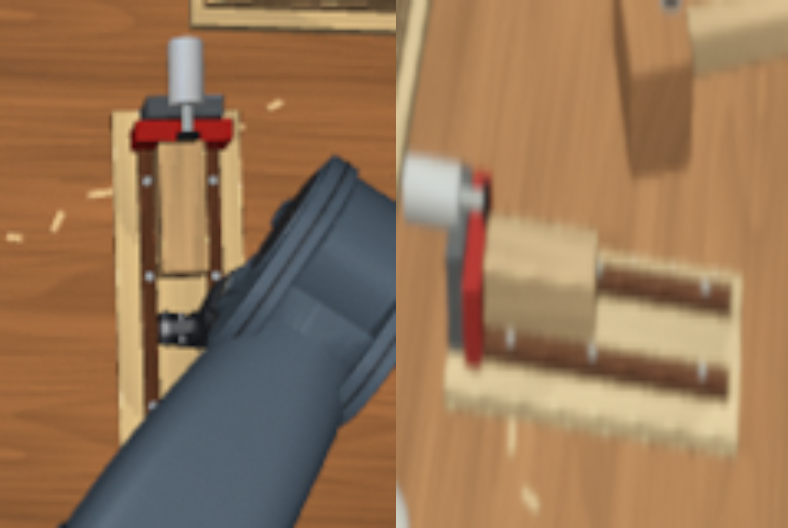

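The rail sits flush on the red stop in both views (left crop: end at (183,142) against the stop; right crop: (485,275)). Next, the panel.

Call:
{"op": "apply_moves", "data": {
  "targets": [0.4,-10,-3,46,2,0.4,-20,-6,92,4,0.4,-30,-10,138,6,0.4,-30,-14,184,8,0.4,-30,-20,230,8,0.4,-30,-28,276,8,0.4,-30,-40,322,8,0.4,-30,-55,368,8,0.4,-30,-70,414,8,0.4,-30,-80,460,8]
}}

```text
t: 8.35
tcp_pos: [0.5748, 0.2202, 0.226]
ee_rot: [0.518, -0.474, 0.525, 0.481]
force: [-0.1, -0.1, 1.0]
opening: 0.0515
```

Call:
{"op": "apply_moves", "data": {
  "targets": [0.4,0,0,0,0,0.4,0,0,0,0]
}}

```text
t: 8.55
tcp_pos: [0.5737, 0.2211, 0.2233]
ee_rot: [0.516, -0.474, 0.526, 0.482]
force: [-0.3, -0.1, -0.8]
opening: 0.0515
```

```bash
python3 - <<'E'
from h import *
t,R=rot();print(t,R.round(3),arm.read_state()["opening"])
save("wrist","w1")
for n in("panel","reset_l_top","reset_r_top","stop_top"):
    for d in arm.mark_of("wrist",n)[:2]: print(n,round(d["score"],2),W("wrist",d["at"]).round(4))
E
```

```text
[0.57373079 0.22114918 0.22327757] [[-0.019 -0.996  0.086]
 [-0.001  0.086  0.996]
 [-1.     0.019 -0.002]] 0.05145536587622664
panel 0.97 [0.5924 0.2033 0.0022]
reset_l_top 0.86 [0.5664 0.241  0.0791]
reset_r_top 0.57 [0.5608 0.1792 0.0814]
reset_r_top 0.19 [0.6422 0.205  0.0851]
stop_top 0.75 [0.6423 0.2047 0.084 ]
```

View pics/w1.png

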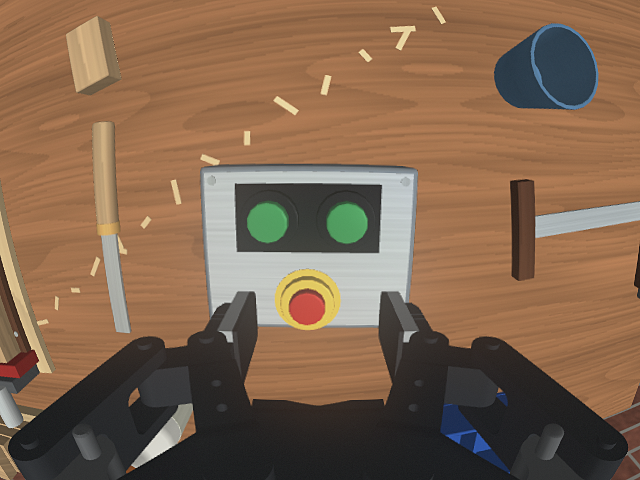

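Green caps are at (267,223) and (347,223), the red button at (307,307). The jaws are parallel to the button pair.

```bash
python3 - <<'E'
from h import *
r=pix(267,223,.079);l=pix(347,223,.079);print(l,r,l-r,pix(307,307,.077))
m=(l+r)/2; t,R=rot(); print(np.degrees(np.arctan2(R[1,2],R[0,2])),np.degrees(np.arctan2(*(l-r)[[1,0]])))
m[2]=.105;print(m,shift(m))
E
```

```text
[0.5691 0.2431 0.079 ] [0.5632 0.1792 0.079 ] [0.0059 0.0639 0.    ] [0.6397 0.2038 0.077 ]
84.7845331338304 84.72473624252164
[0.56615 0.21115 0.105  ] [121.2   6.2  -8.1]
```

Call:
{"op": "apply_moves", "data": {
  "targets": [0.4,30,2,-3,0,0.4,60,4,-6,0,0.4,90,6,-8,0,0.4,110,6,-8,0,0.4,121,6,-8,0,0.4,121,6,-8,0,0.4,121,6,-8,0]
}}

```text
t: 9.5
tcp_pos: [0.567, 0.2109, 0.1064]
ee_rot: [0.519, -0.473, 0.526, 0.48]
force: [0.5, -0.3, 0.3]
opening: 0.0511
```

```bash
python3 - <<'E'
from h import *
t,R=rot();print(t,R.round(3),shift([.566,.211,.085]),arm.read_state()["force"])
save("wrist","w2")
E
```

```text
[0.56702949 0.21090849 0.10640605] [[-0.013 -0.996  0.092]
 [ 0.001  0.092  0.996]
 [-1.     0.013 -0.   ]] [21.4  0.8 -0. ] [ 0.45280287 -0.27762399  0.34367948]
```

View pics/w2.png

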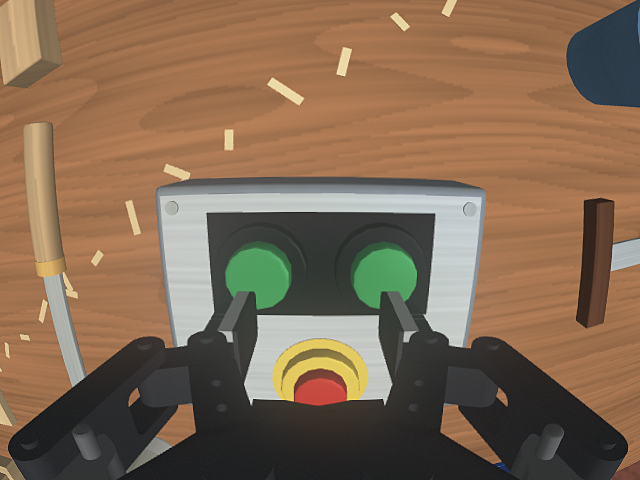

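Call:
{"op": "apply_moves", "data": {
  "targets": [0.4,10,0,0,0,0.4,20,0,0,0,0.4,27,0,0,0,0.4,27,0,0,0]
}}

```text
t: 9.95
tcp_pos: [0.5658, 0.211, 0.0779]
ee_rot: [0.519, -0.473, 0.526, 0.48]
force: [-0.2, -0.7, -0.8]
opening: 0.0511
```

Call:
{"op": "apply_moves", "data": {
  "targets": [0.4,2,0,0,0,0.4,4,0,0,0,0.4,4,0,0,0]
}}

```text
t: 10.25
tcp_pos: [0.5659, 0.2111, 0.0748]
ee_rot: [0.519, -0.473, 0.526, 0.48]
force: [-1.9, -0.5, 4.1]
opening: 0.051
```

Call:
{"op": "apply_moves", "data": {
  "targets": [0.4,2,0,0,0,0.4,4,0,0,0,0.4,5,0,0,0]
}}

```text
t: 10.55
tcp_pos: [0.566, 0.2111, 0.0712]
ee_rot: [0.519, -0.473, 0.526, 0.48]
force: [-4.1, -1.9, 7.7]
opening: 0.0516
```

```bash
python3 - <<'E'
from h import *
s=arm.read_state();print(s["tcp_pos"],s["force"],s["ft_torque"])
save("wrist","w3")
for n in("reset_l_top","reset_r_top"):
    for d in arm.mark_of("wrist",n)[:1]: print(n,round(d["score"],2),W("wrist",d["at"]).round(4))
E
```

```text
[0.56596033 0.21106208 0.07115854] [-4.05872243 -1.89781886  7.73238983] [-0.20965758  0.62298683  0.02568152]
reset_l_top 0.55 [0.5684 0.2459 0.0734]
reset_r_top 0.81 [0.5595 0.1813 0.073 ]
```

View pics/w3.png

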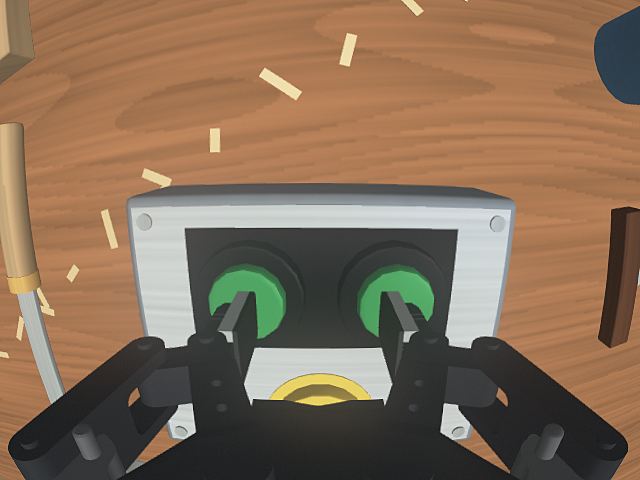

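Both fingertips rest on their caps, at about (238,310) and (400,310), and both caps are partly down. Pressing on.

Call:
{"op": "apply_moves", "data": {
  "targets": [0.4,2,0,0,0,0.4,4,0,0,0,0.4,5,0,0,0]
}}

```text
t: 11.0
tcp_pos: [0.566, 0.2111, 0.0686]
ee_rot: [0.519, -0.473, 0.525, 0.48]
force: [-4.5, -1.2, 11.7]
opening: 0.0512
```

Call:
{"op": "apply_moves", "data": {
  "targets": [0.4,2,0,0,0,0.4,4,0,0,0,0.4,4,0,0,0]
}}

```text
t: 11.3
tcp_pos: [0.566, 0.2111, 0.0678]
ee_rot: [0.52, -0.474, 0.525, 0.48]
force: [-5.8, -2.0, 12.8]
opening: 0.0514
```

Call:
{"op": "apply_moves", "data": {
  "targets": [0.4,3,0,0,0,0.4,6,0,0,0,0.4,8,0,0,0,0.4,8,0,0,0,0.4,8,0,0,0]
}}

```text
t: 11.8
tcp_pos: [0.5661, 0.2111, 0.0676]
ee_rot: [0.521, -0.475, 0.524, 0.479]
force: [-11.5, -3.2, 29.2]
opening: 0.0515
```

```bash
python3 - <<'E'
from h import *
s=arm.read_state();print(s["tcp_pos"],s["force"],s["ft_torque"])
save("wrist","w4")
for n in("reset_l_top","reset_r_top"):
    for d in arm.mark_of("wrist",n)[:1]: print(n,round(d["score"],2),W("wrist",d["at"]).round(4))
E
```

```text
[0.56614926 0.21112228 0.0675962 ] [-11.45360652  -3.20602199  29.17763126] [-0.83393392  2.71475405 -0.03009146]
reset_l_top 0.73 [0.5663 0.2424 0.0693]
reset_r_top 0.83 [0.5583 0.1808 0.0738]
```

View pics/w4.png

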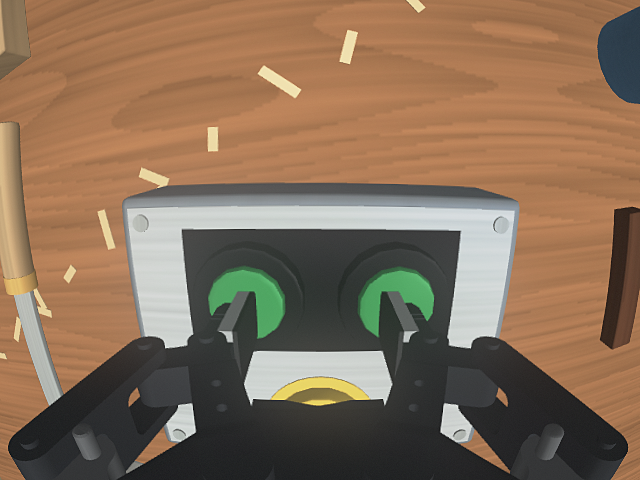

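Bottomed out at 29 N, with 8 mm of travel since contact. Holding with the same press offset.

Call:
{"op": "apply_moves", "data": {
  "targets": [0.4,8,0,0,0,0.4,8,0,0,0,0.4,8,0,0,0,0.4,8,0,0,0,0.4,8,0,0,0,0.4,8,0,0,0,0.4,8,0,0,0,0.4,8,0,0,0,0.4,8,0,0,0,0.4,8,0,0,0]
}}

```text
t: 12.95
tcp_pos: [0.5661, 0.2111, 0.0676]
ee_rot: [0.521, -0.475, 0.523, 0.478]
force: [-13.0, -2.8, 29.3]
opening: 0.0512
```

Call:
{"op": "apply_moves", "data": {
  "targets": [0.4,8,0,0,0,0.4,8,0,0,0,0.4,8,0,0,0,0.4,8,0,0,0,0.4,8,0,0,0,0.4,8,0,0,0,0.4,8,0,0,0,0.4,8,0,0,0,0.4,8,0,0,0,0.4,8,0,0,0]
}}

```text
t: 13.95
tcp_pos: [0.5661, 0.2111, 0.0676]
ee_rot: [0.522, -0.476, 0.522, 0.477]
force: [-13.5, -4.3, 30.1]
opening: 0.0513
```

Call:
{"op": "apply_moves", "data": {
  "targets": [0.4,8,0,0,0,0.4,8,0,0,0,0.4,8,0,0,0,0.4,8,0,0,0,0.4,8,0,0,0,0.4,8,0,0,0,0.4,8,0,0,0,0.4,8,0,0,0,0.4,8,0,0,0,0.4,8,0,0,0]
}}

```text
t: 14.95
tcp_pos: [0.5661, 0.2111, 0.0675]
ee_rot: [0.523, -0.477, 0.521, 0.477]
force: [-13.7, -4.1, 29.9]
opening: 0.0509
```

Release straight up smoothly, then check.

Call:
{"op": "apply_moves", "data": {
  "targets": [0.4,-3,0,0,0,0.4,-7,0,0,0,0.4,-11,0,0,0,0.4,-15,0,0,0,0.4,-30,0,0,0,0.4,-60,0,0,0,0.4,-100,0,0,0,0.4,-140,0,0,0,0.4,-140,0,0,0,0.4,-140,0,0,0]
}}

```text
t: 15.95
tcp_pos: [0.567, 0.2112, 0.2097]
ee_rot: [0.524, -0.478, 0.52, 0.476]
force: [-0.3, 0.6, -0.7]
opening: 0.0513
```

```bash
python3 - <<'E'
from h import *
s=arm.read_state();print(s["tcp_pos"],s["force"],s["t"])
w=save("wrist","w5");a=save("top","t2");b=save("side","s2")
for c,n in(("wrist","reset_l_top"),("wrist","reset_r_top"),("top","rail_mid"),("side","rail_mid"),("top","jig"),("side","jig"),("side","reset_l_top"),("side","reset_r_top")):
    for d in arm.mark_of(c,n)[:1]: print(c,n,round(d["score"],2),W(c,d["at"]).round(4))
v=np.vstack([np.hstack([cv2.resize(a,(400,300)),cv2.resize(w,(400,300))]),np.hstack([cv2.resize(b,(400,300)),cv2.resize(a[140:290,350:550],(400,300))])])
cv2.imwrite("pics/c2.png",v[...,::-1])
E
```

```text
[0.56695652 0.2111709  0.20974239] [-0.29757805  0.62264246 -0.65275172] 15.95
wrist reset_l_top 0.56 [0.5652 0.2437 0.0717]
wrist reset_r_top 0.83 [0.5552 0.1774 0.0748]
top rail_mid 0.88 [ 0.6567 -0.2347  0.036 ]
side rail_mid 0.73 [ 0.7743  0.0278 -0.0027]
top jig 0.86 [ 0.5979 -0.2467  0.    ]
side jig 0.76 [ 0.5947 -0.242  -0.0028]
side reset_l_top 0.61 [ 3.697e-01 -6.900e-03  1.000e-04]
side reset_r_top 0.48 [0.5606 0.1837 0.0823]
```

View pics/c2.png

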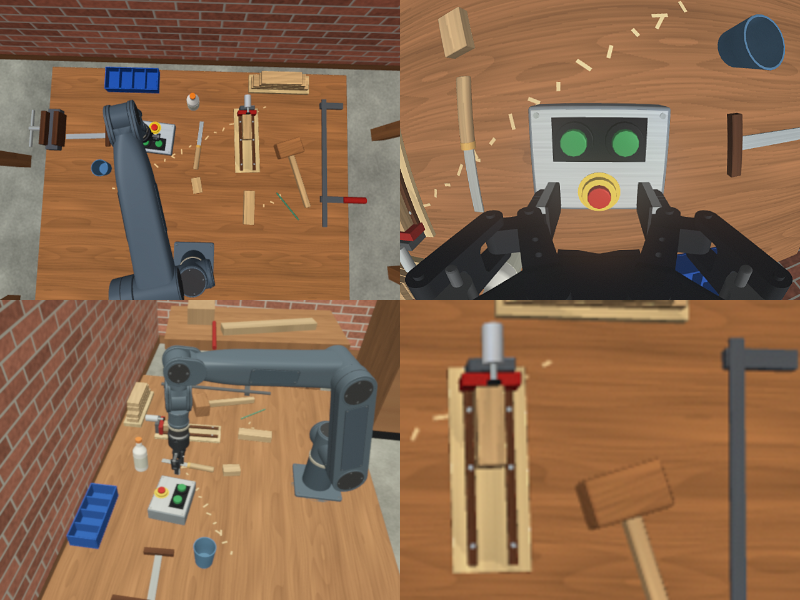

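Rail home at (490,388) in the lower right crop. The green buttons at (573,142) and (626,142) are free, the other things are in place, and the hand is clear.

```bash
python3 -c "
from bench import arm
print(arm.close_job())"
```

```text
the job is handed in; nothing more can be done
None
```

I pushed the rail home with the closed fingertips, then reset the station and handed the job in at about 16 s on the robot's clock. No verdict was reported.

- **Rail:** it came to a hard stop against the red end stop under about 9 N. The last pictures show it flush there, with its centre read about 59 mm along the jig; nominal home is 60 mm.
- **Buttons:** I pressed both green buttons together, one fingertip on each, to the bottom of their travel (about 8 mm). I held them there for over 3 s at about 29 N in total, then released straight up.
- **Last checks:** the force on the hand was near zero, with the fingertips about 13 cm above the buttons. In the pictures the red button was untouched and the other things looked in place.

**Checks that disagreed:**
- The detector's heights for the green buttons after release were unclear. The wrist camera gave 72 and 75 mm, the side camera 82 mm for the right one, and the unpressed height is 79 mm. I took them as sprung back from the pictures and the clear hand.
- Two late side-camera detections, of the rail and the left button, were plainly wrong and I ignored them.

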